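# Slide the four-compartment pan round to the marked pick corner of the sorting frame

## Task

The square sorting frame holds three small-parts pans and one empty space. Using the empty space, slide the pans one at a time, never lifting one out, until the four-compartment pan sits fully home in the corner of the frame that is marked by the tall post, with the other two pans lying flat inside the frame as well. Let go and leave the other things on the bench where they are.

Things in the scene. Friction and masses are not known exactly. Their poses are not given: they have to be found in the camera images.
- frame: square aluminium frame fixed to the bench, 218 mm outside, 198 mm inside, rim top 20 mm and floor 4 mm above the bench, with room for 2 x 2 pans: place centres at x, y = +-49.5 mm in its frame. Origin: centre of the underside, z up, x and y along its sides; any yaw. At the start the place diagonally opposite the four-compartment pan is empty.
- pan_four: four-compartment pan, grey, 95 x 95 mm, 24 mm high, 3 mm walls, 0.16 kg, loose on the frame floor; a black round finger post, 20 mm across, stands at its centre, top 50 mm above the underside. Origin: centre of the underside, z up; sides parallel to the frame's. Two crossing dividers make four compartments. It starts next to the marked corner's place, which another pan occupies.
- pan_two: two-compartment pan, grey, 95 x 95 mm, 24 mm high, 3 mm walls, 0.16 kg, loose on the frame floor; a black round finger post, 20 mm across, stands at its centre, top 50 mm above the underside. Origin: centre of the underside, z up; sides parallel to the frame's. One divider splits it in two.
- pan_open: undivided pan, grey, 95 x 95 mm, 24 mm high, 3 mm walls, 0.16 kg, loose on the frame floor; a black round finger post, 20 mm across, stands at its centre, top 50 mm above the underside. Origin: centre of the underside, z up; sides parallel to the frame's. It has no divider.
- pick_post: tall round steel marker post, 20 mm across, fixed on the frame corner to be filled; top 62 mm above the bench (the opposite corner has only a 5 mm stub). Origin: on its axis, 22 mm above the bench. The axis is 107 mm from the frame's centre along both frame axes, 81 mm from a pan centred in that corner's place.
- driver_fat: bystander: fat black screwdriver with a yellow band, 86 mm long, lying beside the frame; origin at the centre of its underside
- phone_black: bystander: black phone lying flat, 73 x 147 x 8 mm; origin at the centre of its underside
- tape_1: bystander: roll of beige tape lying flat, 98 mm across, 25 mm high; origin at the centre of its underside
- label_reel: bystander: white reel lying flat, 84 mm across, 22 mm high; origin at the centre of its underside

How it is judged:
By the outcome, as a careful person would: the job done as asked, in the order asked, and still so for the second after the job is handed in, with the robot touching nothing.
It also fails if it takes over 38 s, if anything falls off the work surface, if the arm or the gripper's body presses on something with over 40 N, if the wrist force passes 120 N, or if a joint passes its speed limit or range.

## Robot

A 7-joint arm with a two-finger parallel gripper is mounted at the origin on a cart in front of the work surface, level with it; the furniture and walls round the work are solid. World frame = base frame: x ahead of the robot, y to its left, z up, the work surface at z = 0. Lengths are in m, angles in rad, forces in N, time in s.
With the tool pointing down it reaches from about 0.35 to 0.9 m from the base axis. Payload 19.9 kg.
Tool frame: the origin (TCP) lies at the very end of the fingers, on their centre line; the grasp point (between the pads) lies 19 mm behind it; z points along the fingers, y is the line along which they close (so a half turn about z gives the same grasp; the last joint's range is limited). The gripper opens to 85 mm and grips with 20 to 120 N. Pads are 22 mm wide; open, the fingers measure 114 mm over their backs; the gripper's body (76 mm by 85 mm) begins 54 mm behind the grasp point. The pads swing forward as they close: fully open they stand 13 mm farther back than shut.
Start: joints at [1.226, 0.417, -0.01, 1.614, 0.005, 1.111, -0.053], TCP at [0.187, -0.596, 0.231] pointing down, gripper open.
Joint ranges: [-2.81, 2.81], [-0.39, 2.02], [-1.27, 1.25], [0.06, 2.57], [-1.19, 4.33], [0.19, 2], [-2.82, 2.82]. Speed limits (rad/s): [1.89, 1.89, 2.39, 2.39, 3.01, 3.01, 3.01].

## Interface

Orientations are given as a unit quaternion [w, x, y, z].
In Python, from bench import state, get_image, job_done gives the robot as it stands. The module is installed in compiled form; this text tells all that it offers.
- The arm moves only by the tool step_arm, never from a script. Its arguments are lists of equal length, an entry for each row: "dp": the shift along the tool's x, y, z in m, a list of three; "rot": the turn, a rotation vector about the tool's x, y, z in degrees, a list of three; "gripper": the opening, from 0 (shut) to 1 (fully open). In form: {"dp": [[dx, dy, dz], ...], "rot": [[rx, ry, rz], ...], "gripper": [gripper, ...]}. A call has 1 to 8 rows; each row shifts and turns the commanded pose from where the row before left it, along the tool's axes as they then stand; what a row does not reach is not made up. A row lasts 1/8 s, in which the tool goes at most 62.5 mm and 10.7 degrees, less where a joint would pass 70% of its speed; a pose out of reach is approached as far as the arm can. A call with a gripper value outside its range is refused whole. The fingers move at their own pace and stop on an object; the grip force is fixed at half the most. Time passes only in rows, so rows that do not move let the fingers close. It gives the time, the measured TCP pose, the force, the opening and the grip force at its end, in the units of the state.
- state(): the state, without advancing time (a new reading comes with each control period).
- get_image(name): name is "side" or "top"; returns a dict with "img" (400x640x3 uint8, red, green, blue), "range_z" (400x640 float32, m along the optical axis (not along the pixel's ray), 0 where there is no reading), "mtx" (3x3 intrinsics, pixels), "D" ([k1, k2, p1, p2, k3] as OpenCV has them; the pictures are not rectified), "R" (3x3) and "t" (3): a world point X has camera coordinates R X + t. Camera axes: x right, y down, z forward; pixel columns grow to the right and rows downward; lengths in m; the calibration is good to about 2 mm. A picture is of the moment at which its call begins.
- job_done(): hands the job in; it is judged then, once.
The state is a dict: "time_s": time; "qpos": joint angles; "qd": joint speeds; "effort": joint torques, N m; "tcp_pos": TCP position; "eef_rot": TCP orientation; "ft_force": force on the tool from outside, world axes, zero at the start; "ft_torque": the same for the moment, N m; "width": finger opening in m; "grip_force": force on a finger pad.
Only numpy, scipy, OpenCV 4.12 (cv2) and the standard library are available. Lean on these libraries where they do the work, as an engineer would, in place of code of your own. Each camera call takes 0.05 s, during which the arm holds its last target. There are 200 camera calls.

## Working session

There is one attempt and no reset: what is moved stays moved. The work goes in short steps, Python scripts to look and compute and a tool call to move; the robot and the scene stay as the last step left them, time stands still between calls to the robot, and variables do not carry over. Pictures are saved under pics/ and viewed, at most 10 in all, crops included, and the job is handed in when it is done.

Besides the shell and the picture viewer there is one more tool, called in YAML: its name, and indented under it one key for each argument. step_arm: Moves the arm, as the interface text tells. Its arguments: {"type":"object","properties":{"dp":{"type":"array"},"rot":{"type":"array"},"gripper":{"type":"array"}},"required":["dp","rot","gripper"]}

```bash
mkdir -p pics; cat > h.py <<'E'
import numpy as np, cv2
from bench import state,get_image
def grab(n,f):
    d=get_image(n); cv2.imwrite('pics/'+f+'.png',d['img'][:,:,::-1]); np.savez('pics/'+f+'.npz',**d); return d
def pix2w(d,u,v,z=None):
    p=cv2.undistortPoints(np.array([[[u,v]]],float),d['mtx'],d['D'])[0,0]
    r=np.array([p[0],p[1],1.]); R=d['R'];t=d['t'].ravel()
    c=-R.T@t; w=R.T@r
    s=d['range_z'][int(round(v)),int(round(u))] if z is None else (z-c[2])/w[2]
    return c+s*w
E
python3 - <<'E'
from h import *
grab('top','t0');grab('side','s0');s=state();print(s)
E
```

```text
{'time_s': 0.1, 'qpos': array([ 1.22548216,  0.41788548, -0.01032229,  1.61410061,  0.00469613,
        1.11070077, -0.05299276]), 'qd': array([-0.00056643, -0.00023626,  0.00083127, -0.0028241 ,  0.00080641,
        0.00046959, -0.00311725]), 'effort': array([ 6.25953926e-04, -8.65823364e+01,  6.79842308e-01, -4.35639381e+01,
        1.91167026e-02,  4.90804479e-03, -9.96782910e-05]), 'tcp_pos': array([ 0.18688819, -0.59608325,  0.23074633]), 'eef_rot': array([-5.22173259e-04,  9.88481795e-01,  1.51338870e-01, -1.16962139e-04]), 'ft_force': array([-0.25384163, -0.38207352, -0.49966071]), 'ft_torque': array([-0.01391051,  0.00253238,  0.02134573]), 'grip_force': 0.0, 'width': 0.08559720384955177}
```

View pics/t0.png

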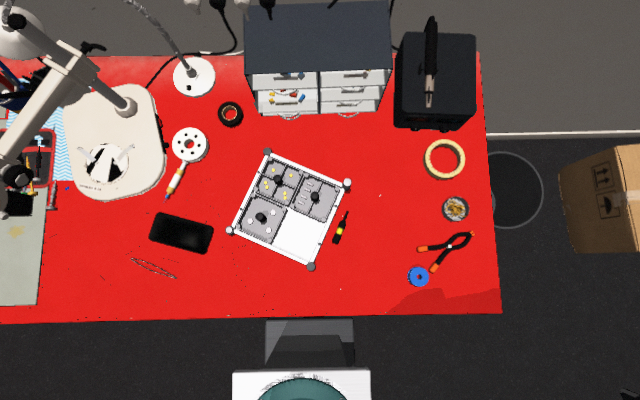

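View pics/s0.png

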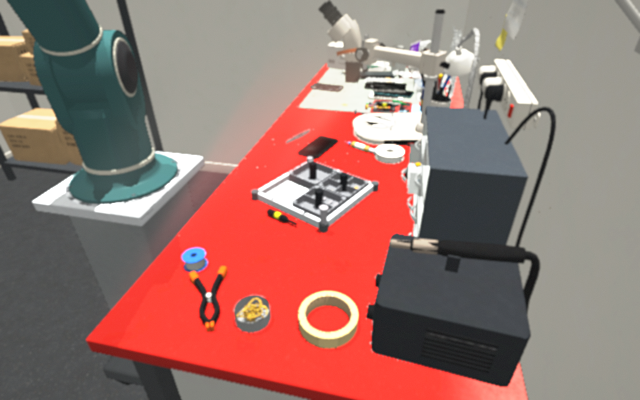

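```bash
python3 - <<'E'
from h import *
d=np.load('pics/t0.npz');s=np.load('pics/s0.npz')
a=cv2.resize(d['img'][135:285,215:365],(600,600),interpolation=cv2.INTER_CUBIC)
cv2.imwrite('pics/t0c.png',a[:,:,::-1])
b=cv2.resize(s['img'][145:235,245:385],(790,508),interpolation=cv2.INTER_CUBIC)
cv2.imwrite('pics/s0c.png',b[:,:,::-1])
for u,v in [(267,152),(347,183),(311,267),(230,230),(300,235),(340,228),(278,185),(315,198),(261,217)]: print(u,v,pix2w(d,u,v).round(4))
E
```

```text
267 152 [0.667  0.0791 0.0229]
347 183 [ 0.5773 -0.1143  0.0628]
311 267 [ 0.3841 -0.0265  0.0192]
230 230 [0.4742 0.1648 0.0308]
300 235 [ 4.613e-01 -1.000e-04  3.700e-03]
340 228 [ 0.4757 -0.0977  0.0173]
278 185 [0.5836 0.0521 0.0205]
315 198 [ 0.5446 -0.0386  0.0519]
261 217 [0.5015 0.088  0.0535]
```

View pics/t0c.png

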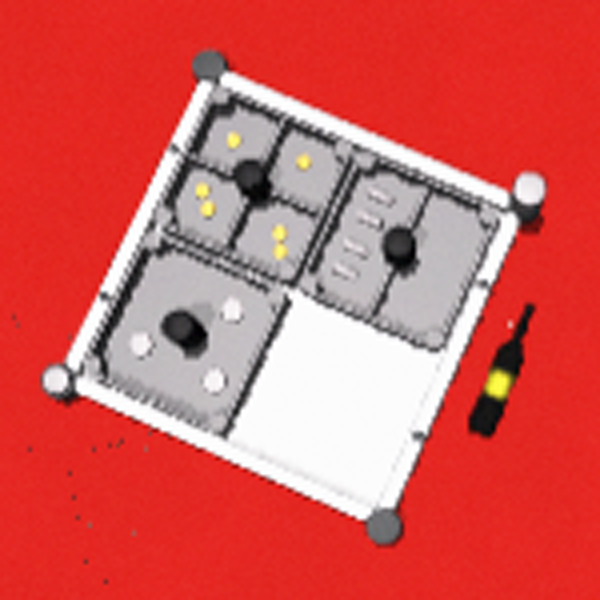

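View pics/s0c.png

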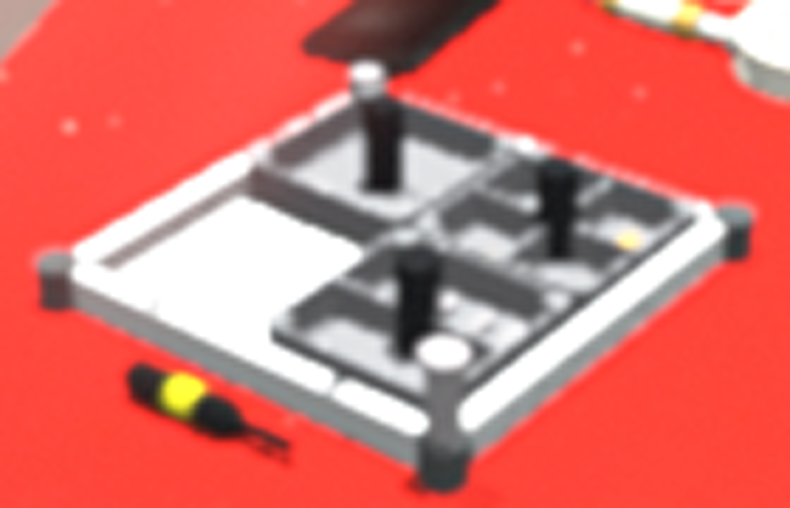

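The top view shows the tall post (347,182; z≈63 mm) beside pan_two, with the stub at the left corner beside pan_open. pan_four is in the far corner and the near corner is empty. Plan: slide pan_two toward the near corner, then slide pan_four right into the marked corner.

```bash
python3 - <<'E'
from h import *
from scipy.spatial.transform import Rotation as Ro
d=np.load('pics/t0.npz')
f=lambda x,y,z:pix2w(d,(x+.5)/4-.5+215,(y+.5)/4-.5+135,z)
T=f(529,187,.062);S=f(58,379,.027);A=f(209,65,.022);B=f(384,526,.022)
for n,p in zip('TSAB',(T,S,A,B)):print(n,p.round(4))
print('ctr',((T+S)/2).round(4),((A+B)/2).round(4),'diag',np.linalg.norm((T-S)[:2]),np.linalg.norm((A-B)[:2]))
x1=(A-T+S-B)[:2]; y1=(A-S+T-B)[:2]
print('tool x ang',np.degrees(np.arctan2(x1[1],x1[0])),'tool y ang',np.degrees(np.arctan2(y1[1],y1[0])))
two=f(401,243,.054);four=f(253,179,.054);op=f(182,327,.054)
c=((T+S+A+B)/4)[:2]
yaw=np.arctan2(y1[1],y1[0]); yy=np.array([np.cos(yaw),np.sin(yaw)]); xx=np.array([-yy[1],yy[0]])
for n,p in (('two',two),('four',four),('open',op)): print(n,p.round(4),'in frame (x left,y far)',(xx@(p[:2]-c)).round(4),(yy@(p[:2]-c)).round(4))
s=state();M=Ro.from_quat(np.roll(s['eef_rot'],-1)).as_matrix()
ty=np.degrees(np.arctan2(M[1,1],M[0,1]));print('tool y now',ty,'rot about tool z',-(np.degrees(yaw)-ty))
print('tool shift to above two (before turn)',M.T@(np.r_[two[:2],.16]-s['tcp_pos']))
print(M.round(3))
E
```

```text
T [ 0.5813 -0.1142  0.062 ]
S [0.4761 0.1678 0.027 ]
A [0.6701 0.0796 0.022 ]
B [ 0.3862 -0.0257  0.022 ]
ctr [0.5287 0.0268 0.0445] [0.5281 0.027  0.022 ] diag 0.30100727705947294 0.30281557366845724
tool x ang 65.23288996972119 tool y ang -24.423937400010374
two [ 0.5506 -0.0385  0.054 ] in frame (x left,y far) -0.0503 0.0472
four [0.5905 0.0487 0.054 ] in frame (x left,y far) 0.0455 0.0475
open [0.5029 0.09   0.054 ] in frame (x left,y far) 0.0469 -0.0493
tool y now -72.59095166817077 rot about tool z -48.1670142681604
tool shift to above two (before turn) [ 0.51386357 -0.42320026  0.07116063]
[[ 0.954  0.299 -0.   ]
 [ 0.299 -0.954  0.001]
 [-0.    -0.001 -1.   ]]
```

step_arm:
  dp:
    - [0.043,-0.035,0]
    - [0.043,-0.035,0]
    - [0.043,-0.035,0]
    - [0.043,-0.035,0]
    - [0.043,-0.035,0]
    - [0.043,-0.035,0]
    - [0.043,-0.035,0]
    - [0.043,-0.035,0]
  rot:
    - [0,0,0]
    - [0,0,0]
    - [0,0,0]
    - [0,0,0]
    - [0,0,0]
    - [0,0,0]
    - [0,0,0]
    - [0,0,0]
  gripper: [1,1,1,1,1,1,1,1]

```text
time_s: 1.1
tcp_pos: [0.4321, -0.2246, 0.2313]
eef_rot: [0.0, 0.988, 0.151, -0.0]
ft_force: [0.3, -1.2, -0.5]
width: 0.0853
grip_force: 0.0
```

step_arm:
  dp:
    - [0.042,-0.0355,0]
    - [0.042,-0.0355,0]
    - [0.042,-0.0355,0]
    - [0.042,-0.0355,0]
    - [0,0,0.02]
    - [0,0,0.02]
    - [0,0,0.02]
    - [0,0,0.02]
  rot:
    - [0,0,0]
    - [0,0,0]
    - [0,0,0]
    - [0,0,0]
    - [0,0,-10]
    - [0,0,-10]
    - [0,0,-10]
    - [0,0,-10]
  gripper: [1,1,1,1,1,1,1,1]

```text
time_s: 2.1
tcp_pos: [0.5491, -0.0405, 0.1504]
eef_rot: [-0.0, 0.876, 0.483, -0.0]
ft_force: [-0.4, -0.0, -0.3]
width: 0.0853
grip_force: 0.0
```

step_arm:
  dp:
    - [0,0,0]
    - [0,0,0]
  rot:
    - [0,0,-8]
    - [0,0,0]
  gripper: [0.7,0.7]

```text
time_s: 2.35
tcp_pos: [0.5491, -0.0406, 0.1509]
eef_rot: [-0.0, 0.842, 0.54, -0.0]
ft_force: [0.0, -0.8, 0.4]
width: 0.0595
grip_force: 0.0
```

```bash
cat >> h.py <<'E'
from scipy.spatial.transform import Rotation as Ro
def rel(target):
    s=state();M=Ro.from_quat(np.roll(s['eef_rot'],-1)).as_matrix()
    print('tcp',s['tcp_pos'].round(4),'tool y ang',np.degrees(np.arctan2(M[1,1],M[0,1])).round(2),'z',M[:,2].round(3),'shift',(M.T@(np.array(target)-s['tcp_pos'])).round(4),'w',s['width'].round(4))
E
python3 - <<'E'
from h import *
rel([.5506,-.0385,.034]); grab('side','s1')
E
```

```text
Traceback (most recent call last):
  File "h.py", line 14, in rel
    print('tcp',s['tcp_pos'].round(4),'tool y ang',np.degrees(np.arctan2(M[1,1],M[0,1])).round(2),'z',M[:,2].round(3),'shift',(M.T@(np.array(target)-s['tcp_pos'])).round(4),'w',s['width'].round(4))
                                                                                                                                                                                 ^^^^^^^^^^^^^^^^
AttributeError: 'float' object has no attribute 'round'
```

step_arm:
  dp:
    - [0.002,0.0005,0.03]
    - [0,0,0.03]
    - [0,0,0.02]
    - [0,0,0]
  rot:
    - [0,0,0]
    - [0,0,0]
    - [0,0,0]
    - [0,0,0]
  gripper: [0.7,0.7,0.7,0.7]

```text
time_s: 2.85
tcp_pos: [0.55, -0.0388, 0.0704]
eef_rot: [-0.001, 0.842, 0.54, -0.001]
ft_force: [0.5, 0.4, 0.8]
width: 0.0596
grip_force: 0.0
```

```bash
sed -i "s/s\['width'\].round(4)/s['width']/" h.py
python3 - <<'E'
from h import *
rel([.5506,-.0385,.034]); d=grab('side','s1')
b=cv2.resize(d['img'][85:235,230:400],(680,600),interpolation=cv2.INTER_CUBIC)
cv2.imwrite('pics/s1c.png',b[:,:,::-1])
E
```

```text
tcp [ 0.55   -0.0388  0.0704] tool y ang -24.67 z [-0.002  0.    -1.   ] shift [0.0005 0.0005 0.0364] w 0.05964597839541753
```

View pics/s1c.png

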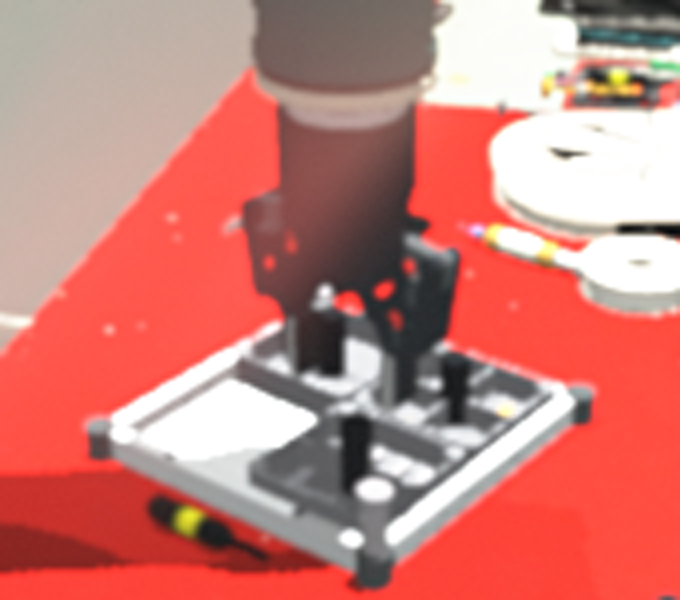

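The side view shows the fingers (near ~310,350 and ~400,380) straddling the post of pan_two (355,440). I'll go down, close and slide.

step_arm:
  dp:
    - [0,0,0.02]
    - [0,0,0.016]
    - [0,0,0]
    - [0,0,0]
    - [0,0,0]
    - [0,0,0]
    - [0,0,0]
  rot:
    - [0,0,0]
    - [0,0,0]
    - [0,0,0]
    - [0,0,0]
    - [0,0,0]
    - [0,0,0]
    - [0,0,0]
  gripper: [0.7,0.7,0.7,0.1,0.1,0.1,0.1]

```text
time_s: 3.78
tcp_pos: [0.5509, -0.0389, 0.036]
eef_rot: [0.0, 0.842, 0.54, 0.0]
ft_force: [-1.8, -0.6, 7.5]
width: 0.0177
grip_force: 58.4
```

step_arm:
  dp:
    - [0,-0.01,0]
    - [0,-0.018,0]
    - [0,-0.018,0]
    - [0,-0.018,0]
    - [0,-0.018,0]
    - [0,0,0]
  rot:
    - [0,0,0]
    - [0,0,0]
    - [0,0,0]
    - [0,0,0]
    - [0,0,0]
    - [0,0,0]
  gripper: [0.1,0.1,0.1,0.1,0.1,0.1]

```text
time_s: 4.53
tcp_pos: [0.4746, -0.0038, 0.0359]
eef_rot: [-0.0, 0.841, 0.541, -0.0]
ft_force: [-12.1, 4.8, 21.5]
width: 0.0169
grip_force: 60.9
```

```bash
python3 - <<'E'
from h import *
yy=np.array([np.cos(np.radians(-24.6)),np.sin(np.radians(-24.6))]);xx=np.array([-yy[1],yy[0]])
c=np.array([.5284,.0269])
t=c-.0495*xx-.0495*yy; rel([*t,.036]); print(t, c-.0495*xx+.0495*yy)
E
```

```text
tcp [ 0.4746 -0.0038  0.0359] tool y ang -24.53 z [-0. -0. -1.] shift [ 0.0008 -0.0134 -0.0001] w 0.01692153797663905
[0.46278691 0.00249871] [ 0.55280129 -0.03871309]
```

```bash
python3 - <<'E'
from h import *
d=grab('side','s2');e=grab('top','t2')
b=cv2.resize(d['img'][85:235,230:400],(680,600),interpolation=cv2.INTER_CUBIC)
cv2.imwrite('pics/s2c.png',b[:,:,::-1]); print(state()['ft_force'])
E
```

```text
[-13.27783652   5.55234462  24.83620484]
```

View pics/s2c.png

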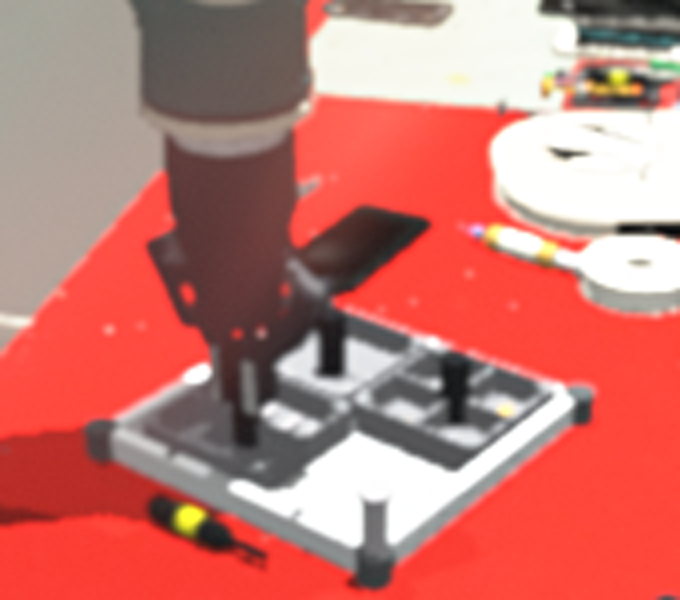

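step_arm:
  dp:
    - [0,-0.006,0]
    - [0,-0.006,0]
    - [0,-0.002,0]
    - [0,0,0]
  rot:
    - [0,0,0]
    - [0,0,0]
    - [0,0,0]
    - [0,0,0]
  gripper: [0.1,0.1,0.1,0.1]

```text
time_s: 5.12
tcp_pos: [0.4637, 0.0012, 0.036]
eef_rot: [0.001, 0.841, 0.54, 0.001]
ft_force: [1.3, 0.2, 8.7]
width: 0.018
grip_force: 59.6
```

step_arm:
  dp:
    - [0,-0.0025,0]
    - [0,0,0]
    - [0,0,0]
    - [0,0,0]
    - [0,0,0]
    - [0,0,-0.03]
    - [0,0,-0.05]
    - [0,0,0]
  rot:
    - [0,0,0]
    - [0,0,0]
    - [0,0,0]
    - [0,0,0]
    - [0,0,0]
    - [0,0,0]
    - [0,0,0]
    - [0,0,0]
  gripper: [0.1,0.1,0.6,0.7,0.7,0.7,0.7,0.7]

```text
time_s: 6.12
tcp_pos: [0.4625, 0.0021, 0.118]
eef_rot: [0.002, 0.842, 0.54, 0.002]
ft_force: [-0.2, 0.3, -0.4]
width: 0.0594
grip_force: 0.0
```

```bash
python3 - <<'E'
from h import *
rel([.5905,.0487,.11]);print(state()['ft_force'])
E
```

```text
tcp [0.4625 0.0021 0.118 ] tool y ang -24.61 z [ 0.005 -0.001 -1.   ] shift [0.0957 0.0969 0.0085] w 0.05938176293901017
[-0.18141446  0.25929086 -0.38139249]
```

step_arm:
  dp:
    - [0.032,0.032,0]
    - [0.032,0.033,0]
    - [0.032,0.032,0]
    - [0,0,0.03]
    - [0,0,0.03]
    - [0,0,0.015]
    - [0,0,0.007]
    - [0,0,0]
  rot:
    - [0,0,0]
    - [0,0,0]
    - [0,0,0]
    - [0,0,0]
    - [0,0,0]
    - [0,0,0]
    - [0,0,0]
    - [0,0,0]
  gripper: [0.7,0.7,0.7,0.7,0.7,0.7,0.7,0.7]

```text
time_s: 7.12
tcp_pos: [0.5892, 0.049, 0.0335]
eef_rot: [-0.0, 0.841, 0.54, 0.0]
ft_force: [0.4, -0.3, 0.3]
width: 0.0593
grip_force: 0.0
```

```bash
python3 - <<'E'
from h import *
rel([.5905,.0487,.036]);print(state()['ft_force'])
d=grab('side','s3');e=grab('top','t3')
b=cv2.resize(d['img'][85:235,230:400],(453,400),interpolation=cv2.INTER_CUBIC)
a=cv2.resize(e['img'][140:280,220:360],(340,400),interpolation=cv2.INTER_CUBIC)
cv2.imwrite('pics/s3c.png',np.hstack([a,b])[:,:,::-1])
E
```

```text
tcp [0.5892 0.049  0.0335] tool y ang -24.6 z [ 0.  0. -1.] shift [ 0.0002  0.0013 -0.0025] w 0.059286307664940696
[ 0.3526424  -0.29584496  0.34047749]
```

View pics/s3c.png

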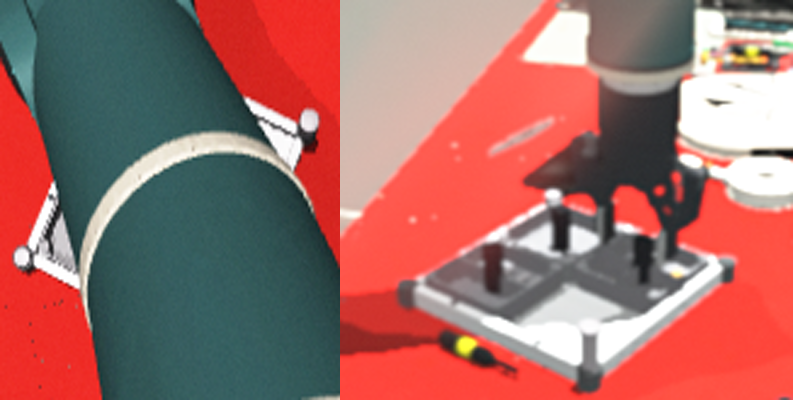

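The top view is blocked by the arm. In the side view pan_two is in the near place and the fingers straddle the post of pan_four (643,258). I'll grip and slide it along -x.

step_arm:
  dp:
    - [0,0.0015,-0.002]
    - [0,0,0]
    - [0,0,0]
    - [0,0,0]
    - [0,0,0]
    - [0,0,0]
  rot:
    - [0,0,0]
    - [0,0,0]
    - [0,0,0]
    - [0,0,0]
    - [0,0,0]
    - [0,0,0]
  gripper: [0.7,0.1,0.1,0.1,0.1,0.1]

```text
time_s: 7.98
tcp_pos: [0.5908, 0.0483, 0.0358]
eef_rot: [0.0, 0.842, 0.54, 0.0]
ft_force: [-0.5, -1.1, 8.4]
width: 0.0178
grip_force: 58.4
```

step_arm:
  dp:
    - [0,0.001,0]
    - [-0.01,0,0]
    - [-0.015,0,0]
    - [-0.015,0,0]
    - [0,0,0]
  rot:
    - [0,0,0]
    - [0,0,0]
    - [0,0,0]
    - [0,0,0]
    - [0,0,0]
  gripper: [0.1,0.1,0.1,0.1,0.1]

```text
time_s: 8.6
tcp_pos: [0.5745, 0.0099, 0.0357]
eef_rot: [0.0, 0.842, 0.54, -0.0]
ft_force: [-4.2, -4.8, 12.3]
width: 0.0176
grip_force: 59.8
```

```bash
python3 - <<'E'
from h import *
rel([.5528,-.0387,.036]);print(state()['ft_force'])
E
```

```text
tcp [0.5745 0.0099 0.0357] tool y ang -24.68 z [-0.    -0.001 -1.   ] shift [-0.0532  0.0006 -0.0002] w 0.017567254546054116
[-4.18886938 -4.83292705 12.26209384]
```

step_arm:
  dp:
    - [-0.015,0,0]
    - [-0.015,0,0]
    - [-0.015,0,0]
    - [-0.006,0,0]
    - [-0.003,0.0005,0]
    - [0,0,0]
  rot:
    - [0,0,0]
    - [0,0,0]
    - [0,0,0]
    - [0,0,0]
    - [0,0,0]
    - [0,0,0]
  gripper: [0.1,0.1,0.1,0.1,0.1,0.1]

```text
time_s: 9.35
tcp_pos: [0.553, -0.0381, 0.0358]
eef_rot: [0.0, 0.842, 0.54, 0.001]
ft_force: [0.4, 1.6, 9.0]
width: 0.0179
grip_force: 59.5
```

```bash
python3 - <<'E'
from h import *
rel([.5528,-.0387,.036]);print(state()['ft_force'])
E
```

```text
tcp [ 0.553  -0.0381  0.0358] tool y ang -24.61 z [ 0.001  0.    -1.   ] shift [-0.0006  0.0001 -0.0002] w 0.017925598128197738
[0.36209102 1.62687361 8.97599997]
```

Nearly home, with little resistance. I'll nudge 1 mm more, release, rise and back off for a look.

step_arm:
  dp:
    - [-0.001,0,0]
    - [0,0,0]
    - [0,0,0]
    - [0,0,0]
    - [0,0,0]
    - [0,0,-0.03]
    - [0,0,-0.06]
    - [0,0,-0.06]
  rot:
    - [0,0,0]
    - [0,0,0]
    - [0,0,0]
    - [0,0,0]
    - [0,0,0]
    - [0,0,0]
    - [0,0,0]
    - [0,0,0]
  gripper: [0.1,0.1,0.6,0.7,0.7,0.7,0.7,0.7]

```text
time_s: 10.35
tcp_pos: [0.5519, -0.0386, 0.1868]
eef_rot: [-0.0, 0.841, 0.54, -0.0]
ft_force: [1.0, -1.3, -0.0]
width: 0.0602
grip_force: 0.0
```

step_arm:
  dp:
    - [-0.04,-0.02,0]
    - [-0.04,-0.02,0]
    - [-0.04,-0.02,0]
    - [-0.04,-0.02,0]
    - [-0.04,-0.02,0]
    - [-0.04,-0.02,0]
    - [-0.04,-0.02,0]
    - [0,0,0]
  rot:
    - [0,0,0]
    - [0,0,0]
    - [0,0,0]
    - [0,0,0]
    - [0,0,0]
    - [0,0,0]
    - [0,0,0]
    - [0,0,0]
  gripper: [0.7,0.7,0.7,0.7,0.7,0.7,0.7,0.7]

```text
time_s: 11.35
tcp_pos: [0.3063, -0.2365, 0.1853]
eef_rot: [0.0, 0.843, 0.538, -0.0]
ft_force: [0.6, 0.8, -0.0]
width: 0.0599
grip_force: 0.0
```

```bash
python3 - <<'E'
from h import *
d=grab('side','s4');e=grab('top','t4');print(state()['tcp_pos'])
b=cv2.resize(d['img'][145:235,245:385],(390,251),interpolation=cv2.INTER_CUBIC)
a=cv2.resize(e['img'][135:285,215:365],(400,400),interpolation=cv2.INTER_CUBIC)
cv2.imwrite('pics/s4c.png',np.hstack([a,np.pad(b,((0,149),(0,0),(0,0)))])[:,:,::-1])
E
```

```text
[ 0.30850362 -0.23502085  0.18539824]
```

View pics/s4c.png

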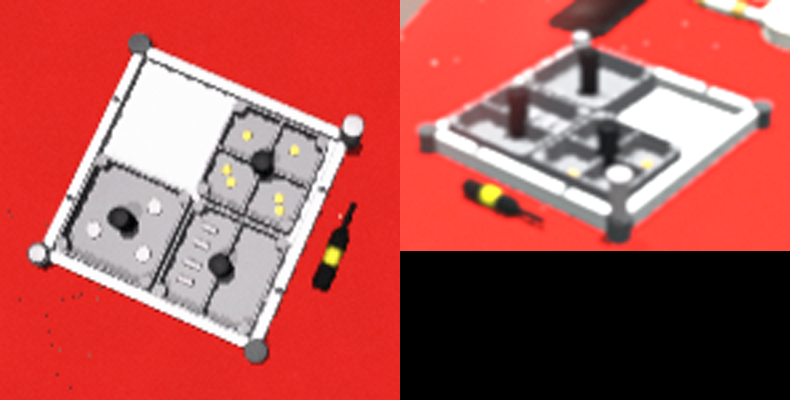

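pan_four now sits at the tall post, with its finger post at (263,162). pan_two and pan_open lie flat in the other places. I'll check the seating numerically.

```bash
python3 - <<'E'
from h import *
d=np.load('pics/t4.npz')
k=400/150
f=lambda x,y,z:pix2w(d,(x+.5)/k-.5+215,(y+.5)/k-.5+135,z)
yaw=np.radians(-24.6);yy=np.array([np.cos(yaw),np.sin(yaw)]);xx=np.array([-yy[1],yy[0]]);c=np.array([.5284,.0269])
for n,u,v in (('four',263.5,161.5),('two',221,265),('open',121,218)):
    p=f(u,v,.054)[:2]-c;print(n,(xx@p).round(4),(yy@p).round(4))
# rim heights of pans from depth
r=d['range_z']
ys,xs=np.mgrid[170:262:1,228:346:1]
P=np.array([pix2w(d,x,y) for x,y in zip(xs.ravel(),ys.ravel())])
q=np.c_[(P[:,:2]-c)@xx,(P[:,:2]-c)@yy,P[:,2]]
for n,cx,cy in (('four',-.0495,.0495),('two',-.0495,-.0495),('open',.0495,-.0495)):
    for sx in(-1,1):
        for sy in(-1,1):
            m=(abs(q[:,0]-cx-sx*.04)<.011)&(abs(q[:,1]-cy-sy*.04)<.011)
            print(n,sx,sy,m.sum(),np.percentile(q[m,2],90).round(4) if m.any() else None)
E
```

```text
four -0.0471 0.0463
two -0.0501 -0.052
open 0.0468 -0.0496
four -1 -1 83 0.0278
four -1 1 85 0.0282
four 1 -1 89 0.0286
four 1 1 89 0.0283
two -1 -1 82 0.029
two -1 1 84 0.0285
two 1 -1 84 0.0285
two 1 1 84 0.0287
open -1 -1 75 0.0285
open -1 1 72 0.029
open 1 -1 91 0.0286
open 1 1 83 0.0281
```

The pans are flat, but pan_four reads 2–3 mm short of its place centre, which is about one pixel. There is plenty of time, so I'll regrip and seat it gently against both walls.

step_arm:
  dp:
    - [0.04,0.02,0]
    - [0.04,0.02,0]
    - [0.04,0.02,0]
    - [0.04,0.02,0]
    - [0.04,0.02,0]
    - [0.04,0.02,0]
    - [0.04,0.02,0]
    - [0,0,0]
  rot:
    - [0,0,0]
    - [0,0,0]
    - [0,0,0]
    - [0,0,0]
    - [0,0,0]
    - [0,0,0]
    - [0,0,0]
    - [0,0,0]
  gripper: [0.7,0.7,0.7,0.7,0.7,0.7,0.7,0.7]

```text
time_s: 12.45
tcp_pos: [0.5542, -0.0345, 0.1849]
eef_rot: [-0.001, 0.84, 0.542, 0.001]
ft_force: [-1.5, -0.1, -0.6]
width: 0.0599
grip_force: 0.0
```

step_arm:
  dp:
    - [0,0,0.05]
    - [0,0,0.05]
    - [0,0,0.03]
    - [0,0,0.02]
    - [0,0,0]
  rot:
    - [0,0,0]
    - [0,0,0]
    - [0,0,0]
    - [0,0,0]
    - [0,0,0]
  gripper: [0.7,0.7,0.7,0.7,0.7]

```text
time_s: 13.08
tcp_pos: [0.5518, -0.0382, 0.0346]
eef_rot: [-0.001, 0.841, 0.54, -0.001]
ft_force: [0.2, -1.0, 0.0]
width: 0.0599
grip_force: 0.0
```

step_arm:
  dp:
    - [0,0,-0.001]
    - [0,0,0]
    - [0,0,0]
    - [0,0,0]
    - [0,0,0]
  rot:
    - [0,0,0]
    - [0,0,0]
    - [0,0,0]
    - [0,0,0]
    - [0,0,0]
  gripper: [0.1,0.1,0.1,0.1,0.1]

```text
time_s: 13.7
tcp_pos: [0.553, -0.0388, 0.0376]
eef_rot: [0.001, 0.842, 0.54, 0.001]
ft_force: [-3.3, 0.2, 12.9]
width: 0.0173
grip_force: 58.3
```

step_arm:
  dp:
    - [-0.001,0.001,0]
    - [0,0,0]
    - [0,0,0]
  rot:
    - [0,0,0]
    - [0,0,0]
    - [0,0,0]
  gripper: [0.1,0.1,0.1]

```text
time_s: 14.08
tcp_pos: [0.5531, -0.0388, 0.0376]
eef_rot: [-0.0, 0.841, 0.541, 0.001]
ft_force: [-7.4, 6.3, 16.0]
width: 0.0173
grip_force: 58.6
```

step_arm:
  dp:
    - [-0.001,0.001,0]
    - [0,0,0]
    - [0,0,0]
  rot:
    - [0,0,0]
    - [0,0,0]
    - [0,0,0]
  gripper: [0.1,0.1,0.1]

```text
time_s: 14.45
tcp_pos: [0.5537, -0.0398, 0.0376]
eef_rot: [-0.0, 0.841, 0.541, 0.001]
ft_force: [-6.2, 8.3, 15.1]
width: 0.0176
grip_force: 58.4
```

step_arm:
  dp:
    - [-0.001,0.001,0]
    - [0,0,0]
    - [0,0,0]
  rot:
    - [0,0,0]
    - [0,0,0]
    - [0,0,0]
  gripper: [0.1,0.1,0.1]

```text
time_s: 14.82
tcp_pos: [0.5544, -0.0411, 0.0376]
eef_rot: [-0.0, 0.841, 0.541, 0.001]
ft_force: [-4.7, 7.6, 13.2]
width: 0.0178
grip_force: 58.3
```

step_arm:
  dp:
    - [0,0,0]
    - [0,0,0]
    - [0,0,0]
    - [0,0,-0.03]
    - [0,0,-0.06]
    - [0,0,-0.06]
    - [0,0,0]
  rot:
    - [0,0,0]
    - [0,0,0]
    - [0,0,0]
    - [0,0,0]
    - [0,0,0]
    - [0,0,0]
    - [0,0,0]
  gripper: [0.6,0.7,0.7,0.7,0.7,0.7,0.7]

```text
time_s: 15.7
tcp_pos: [0.5558, -0.0427, 0.1906]
eef_rot: [0.002, 0.842, 0.54, 0.002]
ft_force: [0.1, -0.6, -1.2]
width: 0.06
grip_force: 0.0
```

step_arm:
  dp:
    - [-0.04,-0.02,0]
    - [-0.04,-0.02,0]
    - [-0.04,-0.02,0]
    - [-0.04,-0.02,0]
    - [-0.04,-0.02,0]
    - [-0.04,-0.02,0]
    - [-0.04,-0.02,0]
    - [0,0,0]
  rot:
    - [0,0,0]
    - [0,0,0]
    - [0,0,0]
    - [0,0,0]
    - [0,0,0]
    - [0,0,0]
    - [0,0,0]
    - [0,0,0]
  gripper: [0.7,0.7,0.7,0.7,0.7,0.7,0.7,0.7]

```text
time_s: 16.7
tcp_pos: [0.3076, -0.2405, 0.1859]
eef_rot: [-0.0, 0.843, 0.538, -0.001]
ft_force: [-0.3, 0.5, 0.5]
width: 0.0595
grip_force: 0.0
```

```bash
python3 - <<'E'
from h import *
e=grab('top','t5')
a=cv2.resize(e['img'][135:285,215:365],(600,600),interpolation=cv2.INTER_CUBIC)
cv2.imwrite('pics/t5c.png',a[:,:,::-1])
E
```

```text
(no output)
```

View pics/t5c.png

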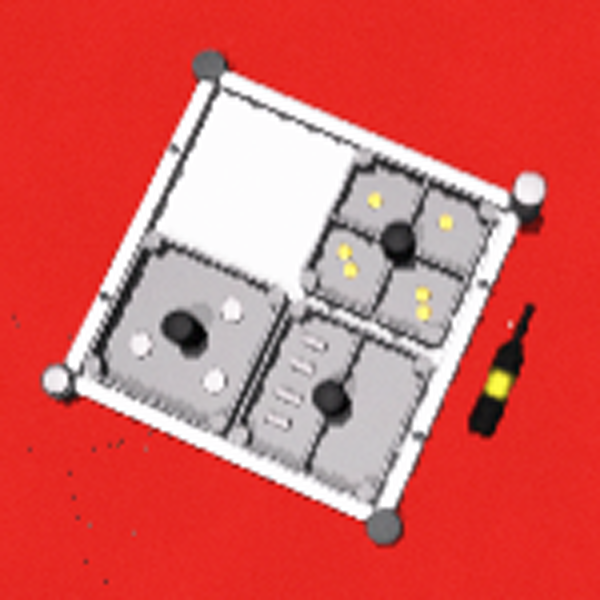

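pan_four now sits close in the marked corner, with its finger post at (399,242) in the crop. That is about where pan_two's post stood at the start (400,245), and a clear gap separates it from pan_two. The other pans are flat, the screwdriver hasn't moved and the gripper is clear.

```bash
python3 -c "
from bench import job_done;print(job_done())"
```

```text
the job is handed in; nothing more can be done
None
```

I slid pan_two into the empty near place and pan_four into the corner marked by the tall post. In the last picture pan_four looks home, to within a few millimetres, and the other two pans lie inside the frame. The gripper is clear and the job was handed in at about 17 s of the 38 s allowed; no verdict came back.

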